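# Slide the drip tray home under the contact grill

## Task

Take the drip tray by its upright handle and slide it, nose first and flat on the worktop, into the low slot under the contact grill until it meets the stiff catch hidden inside, then push that catch back about 5 mm, no further, and let go. How deep the catch sits differs each time and cannot be seen, so feel for it and push slowly and gently: do not ram the grill or the catch, and leave the other things on the worktop where they are.

Things in the scene. Friction and masses are not known exactly. Their poses are not given: they have to be found in the camera images.
- grill: Compact contact grill, fixed: black base, steel lid, 180 (x) x 190 (y) x 80 mm high, a bar handle reaching 120 mm from its middle on its -x side. Origin: under its middle, at worktop height; z up. The drip-tray slot runs along its +y axis, centred on x = 0.
- slot_mouth (a point): Middle of the slot's mouth at worktop height, in the grill's side face 95 mm from its middle; axes as the grill's, +y points into the slot. The floor is the worktop, the roof is 24 mm high, the slot is 100 mm wide between straight side rails; its mouth flares to about 124 mm over the first 20 mm.
- drip_tray: Loose drip tray, about 0.3 kg (mass and friction vary): dark steel pan 96 wide (x) x 110 long (y) x 19 mm high; a flat tongue 36 mm wide, 4 mm thick runs from it to y = -187 mm and carries an upright black handle. Origin: under the pan's middle; z up; +y points to the nose, the edge that enters first. In the slot its axes lie along the grill's.
- tray_grip (a point): Point in the tray's handle, 26 mm above the worktop, at tray y = -165 mm (220 mm behind the nose). The handle is an upright plate 12 mm thick (across, tray x), 40 mm long (tray y), from 4 to 40 mm above the worktop; pinch it across its 12 mm from above. Axes as the tray's.
- tray_nose (a point): Middle of the tray's nose edge (tray y = +55 mm), 10 mm above the worktop. Axes as the tray's.
- catch (a joint): Travel in metres of the catch, a block in the slot which the nose meets: 0 at the start, growing as it is pushed along the grill's +y. It moves stiffly, at 6 N plus 0.8 N per 10 mm/s (the tray alone slides at 2 to 8 N), stays where it is left and bottoms at 16 mm. At the start its face lies anywhere from 120 to 144 mm inside the mouth; how deep is not told.
- cutter_star: Star-shaped tin cookie cutter, 63 x 60 x 22 mm, a bystander to leave alone; origin under its middle.
- coaster: Round cork coaster, 97 mm across, 8 mm thick, a bystander to leave alone; origin under its middle.
- lemon: Single lemon lying apart from the others, right of the tray, 56 x 84 x 54 mm, a bystander to leave alone; origin under its middle.

How it is judged:
By the outcome, as a careful person would: the job done as asked, in the order asked, and still so for the second after the job is handed in, with the robot touching nothing.
It also fails if it takes over 58 s, if anything falls off the work surface, if the arm or the gripper's body presses on something with over 40 N, if the wrist force passes 120 N, or if a joint passes its speed limit or range.

## Robot

A 6-joint arm with a two-finger parallel gripper is mounted at the origin on a cart in front of the work surface, level with it; the furniture and walls round the work are solid. World frame = base frame: x ahead of the robot, y to its left, z up, the work surface at z = 0. Lengths are in m, angles in degrees, forces in N, time in s.
With the tool pointing down it reaches from about 0.4 to 0.825 m from the base axis. Payload 7 kg.
Tool frame: the origin (TCP) lies at the very end of the fingers, on their centre line; the grasp point (between the pads) lies 19 mm behind it; z points along the fingers, y is the line along which they close (so a half turn about z gives the same grasp; the last joint's range is limited). The gripper opens to 88 mm and grips with 3 to 60 N. Pads are 19 mm wide; open, the fingers measure 130 mm over their backs; the gripper's body (78 mm by 193 mm) begins 47 mm behind the grasp point.
Start: joints at [-56.717, 20.546, 0.682, 0, -70.136, -16.507], TCP at [0.195, -0.646, 0.227] pointing down, gripper open.
Joint ranges: [-176.03, 176.03], [-82.01, 121.73], [-58.28, 71.71], [-173.87, 95.51], [-174.79, -0.11], [-173.66, 173.66]. Speed limits (degrees/s): [136.94, 136.94, 172.46, 180, 180, 180].

## Interface

Orientations are given as [roll, pitch, yaw] about the fixed x, y, z axes, in that order (R = Rz(yaw) Ry(pitch) Rx(roll)).
In Python, from plant import get_state, capture, close_job, regions_of gives the robot as it stands.
- The arm moves only by the tool jog_arm, never from a script. Its argument "moves" is a list of rows, each a list of 3 entries, a list of its own where there are three numbers: the shift along the tool's x, y, z in cm, then the turn about the tool's z in degrees, then the finger opening in cm, from 0 to 8.76. A call has 1 to 12 rows; each row shifts and turns the commanded pose from where the row before left it, along the tool's axes as they then stand; what a row does not reach is not made up. A row lasts 1/8 s, in which the tool goes at most 62.5 mm and 10.7 degrees, less where a joint would pass 70% of its speed; a pose out of reach is approached as far as the arm can. A call is refused whole if a number of a shift passes 6.25 or a number of a turn 10.7, either way. A call with a gripper value outside its range is refused whole. The fingers move at their own pace and stop on an object; "newtons" is the grip in N (left out, the last holds). Time passes only in rows, so rows that do not move let the fingers close. It gives the time, the measured TCP pose, the force, the opening and the grip force at its end, in the units of the state.
- get_state(): the state, without advancing time (a new reading comes with each control period).
- capture(name): name is "scene" or "top"; returns a dict with "pixels" (400x640x3 uint8, blue, green, red), "mtx" (3x3 intrinsics, pixels), "world_from_camera" (4x4, takes a point from camera to world coordinates). Camera axes: x right, y down, z forward; pixel columns grow to the right and rows downward; lengths in m; the calibration is good to about 2 mm. A picture is of the moment at which its call begins. There is no depth.
- close_job(): hands the job in; it is judged then, once.
Trained networks look in a picture, given as the dict that the camera call returned (one of the last four; its "shot" number tells which), for a name from the list of things; names that differ only in an ending like _2 or _b are one class to them, and where a whole thing is asked for, a point or a joint stands for the part that bears it (a point fixed in the world has none). Each returns a list of dicts, best first, with "confidence" (0 to 1); they miss things now and then, are a little off and sometimes report something else, mostly with a low value. They report only what shows in the picture. A call takes as long as a camera call.
- regions_of(picture, thing): "pixels" (400x640 bool, what is visible of it) and "pixel" ([column, row] in pixels, amid what is visible of it).
The state is a dict: "time_s": time; "joints": joint angles; "qd": joint speeds; "joint_torque": joint torques, N m; "tcp_pos": TCP position; "eef_rot": TCP orientation; "contact_force": force on the tool from outside, world axes, zero at the start; "moment": the same for the moment, N m; "gripper_width": finger opening in m; "gripper_force": force on a finger pad.
Only numpy, scipy, OpenCV 4.12 (cv2) and the standard library are available. Lean on these libraries where they do the work, as an engineer would, in place of code of your own. Each camera call takes 0.05 s, during which the arm holds its last target. There are 200 camera calls.

## Working session

There is one attempt and no reset: what is moved stays moved. The work goes in short steps, Python scripts to look and compute and a tool call to move; the robot and the scene stay as the last step left them, time stands still between calls to the robot, and variables do not carry over. Pictures are saved under pics/ and viewed, at most 10 in all, crops included, and the job is handed in when it is done.

Besides the shell and the picture viewer there is one more tool, called after "Request:" as a command line: name --argument value ..., lists and objects as JSON in quotes. jog_arm: Moves the arm, as the interface text tells. Its arguments: {"type":"object","properties":{"moves":{"type":"array"},"newtons":{"type":"number"}},"required":["moves"]}

```bash
mkdir -p pics
cat > h.py <<'E'
import numpy as np, cv2
from plant import get_state, capture, close_job, regions_of
def plane(pic,px,z):
    K=pic["mtx"];T=np.array(pic["world_from_camera"])
    d=T[:3,:3]@np.linalg.inv(K)@np.array([px[0],px[1],1.]);o=T[:3,3]
    return o+d*(z-o[2])/d[2]
def proj(pic,P):
    T=np.linalg.inv(np.array(pic["world_from_camera"]));p=T[:3,:3]@np.array(P)+T[:3,3];p=np.array(pic["mtx"])@p
    return p[:2]/p[2]
E
python3 - <<'E'
from h import *
s=get_state();print(s)
for n in["scene","top"]:
    p=capture(n);cv2.imwrite(f"pics/{n}0.png",p["pixels"])
    print(n,np.array(p["world_from_camera"]).round(3).tolist())
    for t in["grill","drip_tray","lemon","coaster","cutter_star"]:
        for r in regions_of(p,t)[:2]:
            print(t,round(r["confidence"],2),r["pixel"],plane(p,r["pixel"],0).round(3),r["pixels"].sum())
E
```

```text
{'time_s': 0.0, 'joints': array([-5.67175420e+01,  2.05922336e+01,  6.35792009e-01, -2.11260408e-02,
       -7.01353425e+01, -1.65058573e+01]), 'qd': array([ 0.02366553, -0.04763217,  0.01261696,  0.08777542,  0.06273754,
       -0.01286857]), 'joint_torque': array([-1.72493870e-03, -5.82717276e+01,  2.93054259e+01,  6.99711174e+00,
        6.94550079e-03, -1.78028963e-04]), 'tcp_pos': array([ 0.19467013, -0.64582673,  0.22562584]), 'eef_rot': array([ 1.79906355e+02, -7.03825970e-03, -1.63230588e+02]), 'contact_force': array([-0.37780707,  0.11111898,  0.29884632]), 'moment': array([0.01856419, 0.00941376, 0.04800153]), 'gripper_force': 0.0, 'gripper_width': 0.08743240039979482}
scene [[0.457, -0.46, 0.761, -0.26], [-0.889, -0.221, 0.401, -0.442], [-0.016, -0.86, -0.51, 0.53], [0.0, 0.0, 0.0, 1.0]]
grill 0.79 [228.4, 169.2] [0.574 0.322 0.   ] 2674
drip_tray 0.86 [312.7, 215.2] [ 0.457 -0.036  0.   ] 1991
lemon 0.79 [451.3, 225.1] [ 0.562 -0.352  0.   ] 712
coaster 0.69 [461.9, 270.9] [ 0.406 -0.405  0.   ] 1392
cutter_star 0.69 [335.0, 183.4] [ 0.632 -0.014  0.   ] 250
cutter_star 0.17 [461.4, 271.3] [ 0.405 -0.405  0.   ] 1330
top [[-0.105, -0.974, 0.202, 0.265], [-0.995, 0.102, -0.021, -0.037], [-0.0, -0.203, -0.979, 1.194], [0.0, 0.0, 0.0, 1.0]]
grill 0.59 [197.6, 219.2] [0.488 0.288 0.   ] 5604
drip_tray 0.81 [315.7, 223.0] [ 0.443 -0.039  0.   ] 2024
lemon 0.7 [429.6, 183.9] [ 0.521 -0.373  0.   ] 447
coaster 0.73 [447.0, 223.4] [ 0.404 -0.403  0.   ] 921
```

Run:
```python
import cv2
a=cv2.imread("pics/top0.png");cv2.imwrite("pics/top0c.png",cv2.resize(a[130:330,120:480],None,fx=2.2,fy=2.2,interpolation=cv2.INTER_CUBIC))
a=cv2.imread("pics/scene0.png");cv2.imwrite("pics/scene0c.png",cv2.resize(a[90:320,160:500],None,fx=2.3,fy=2.3,interpolation=cv2.INTER_CUBIC))
```

```text
(no output)
```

View pics/top0c.png

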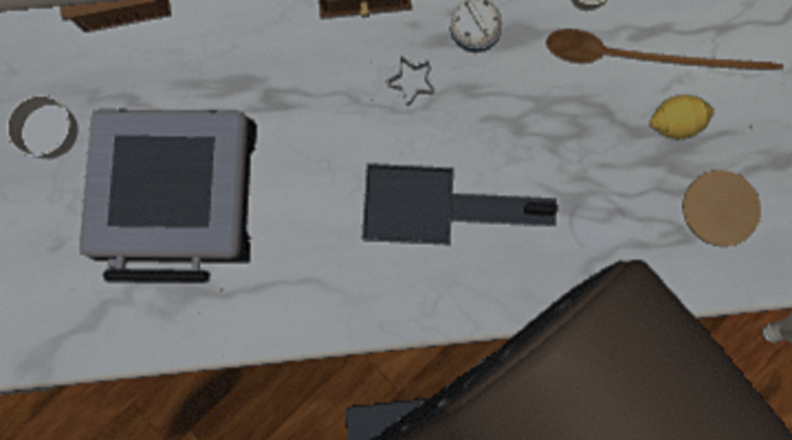

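View pics/scene0c.png

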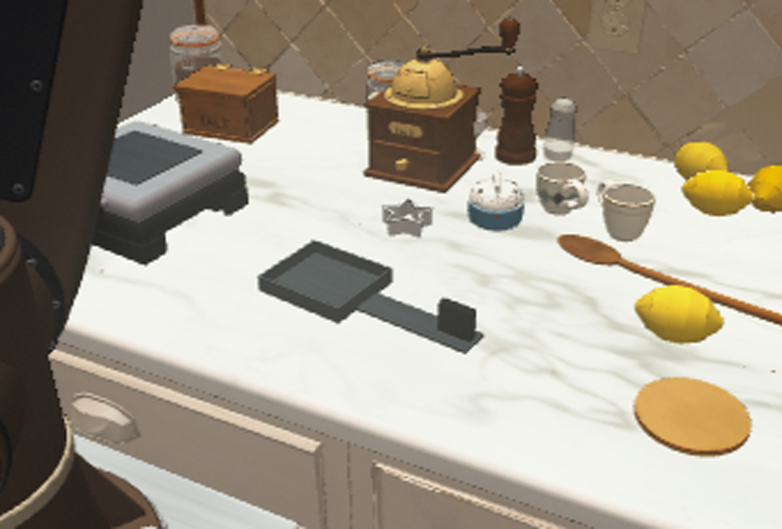

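Top crop: the tray pan is at (365–450, 165–245), the handle at (540, 208), and the grill at (80–250, 110–260) with its bar handle toward the robot. Next I fit poses by silhouette.

```bash
cat > fit.py <<'E'
from h import *
from scipy.optimize import minimize
S=4
def box(x0,x1,y0,y1,z0,z1): return np.array([[x,y,z] for x in(x0,x1) for y in(y0,y1) for z in(z0,z1)])
TRAY=[box(-.048,.048,-.055,.055,0,.019),box(-.018,.018,-.187,-.055,0,.004),box(-.006,.006,-.185,-.145,.004,.040)]
GRILL=[box(-.09,.09,-.095,.095,.0,.08)]
BAR=[box(-.120,-.108,-.06,.06,.03,.045)]
def render(pic,parts,q):
    T=np.linalg.inv(np.array(pic["world_from_camera"]));c,s=np.cos(q[2]),np.sin(q[2])
    im=np.zeros((400*S,640*S),np.uint8)
    for b in parts:
        P=np.c_[q[0]+c*b[:,0]-s*b[:,1],q[1]+s*b[:,0]+c*b[:,1],b[:,2]]
        p=(P@T[:3,:3].T+T[:3,3])@np.array(pic["mtx"]).T;p=p[:,:2]/p[:,2:]
        h=cv2.convexHull(((p+.5)*S*16).astype(np.int32))
        cv2.fillConvexPoly(im,h,255,shift=4)
    return cv2.resize(im,(640,400),interpolation=cv2.INTER_AREA)/255.
def fit(pm,parts,q0):
    def f(u):
        q=np.array(u)*[.01,.01,.02]+q0
        return sum(np.abs(render(p,parts,q)-m).sum()/m.sum() for p,m in pm)
    best=None
    for k in range(3):
        r=minimize(f,[0,0,0] if best is None else best.x,method="Nelder-Mead",options=dict(initial_simplex=(np.zeros(3) if best is None else best.x)+np.array([[0,0,0],[1,0,0],[0,1,0],[0,0,1.]])*(1.5-.5*k)))
        best=r
    q=best.x*[.01,.01,.02]+q0
    return q,best.fun
E
python3 - <<'E'
from fit import *
t=capture("top");s=capture("scene")
g=lambda p,n:regions_of(p,n)[0]["pixels"].astype(float)
mt,ms=g(t,"drip_tray"),g(s,"drip_tray")
for n,pm in dict(top=[(t,mt)],scene=[(s,ms)],both=[(t,mt),(s,ms)]).items():
    q,e=fit(pm,TRAY,np.array([.445,0.0,-.1]));print("tray",n,q[:2].round(4),np.degrees(q[2]).round(2),round(e,3))
mg=g(t,"grill");cv2.imwrite("pics/mg.png",mg*255)
q,e=fit([(t,mg)],GRILL,np.array([.48,.3,-.1]));print("grill",q[:2].round(4),np.degrees(q[2]).round(2),round(e,3))
q,e=fit([(t,mg)],GRILL+BAR,np.array([.48,.3,-.1]));print("grill+bar",q[:2].round(4),np.degrees(q[2]).round(2),round(e,3))
o=t["pixels"].copy()
for par,qq in((GRILL+BAR,q),(TRAY,fit([(t,mt)],TRAY,np.array([.445,0.0,-.1]))[0])):
    cs,_=cv2.findContours((render(t,par,qq)>.5).astype(np.uint8),0,1);cv2.drawContours(o,cs,-1,(0,0,255),1)
cs,_=cv2.findContours(mg.astype(np.uint8),0,1);cv2.drawContours(o,cs,-1,(0,255,0),1)
cv2.imwrite("pics/fit0.png",cv2.resize(o[150:270,140:390],None,fx=3.2,fy=3.2,interpolation=cv2.INTER_NEAREST))
E
```

```text
tray top [ 0.4464 -0.0099] -8.83 0.054
tray scene [ 0.4492 -0.0083] -9.26 0.093
tray both [ 0.4468 -0.0098] -8.78 0.159
grill [0.4913 0.2755] -5.98 0.125
grill+bar [0.4952 0.2778] -7.77 0.108[ WARN:0@10.633] global loadsave.cpp:1063 imwrite_ Unsupported depth image for selected encoder is fallbacked to CV_8U.
```

View pics/fit0.png

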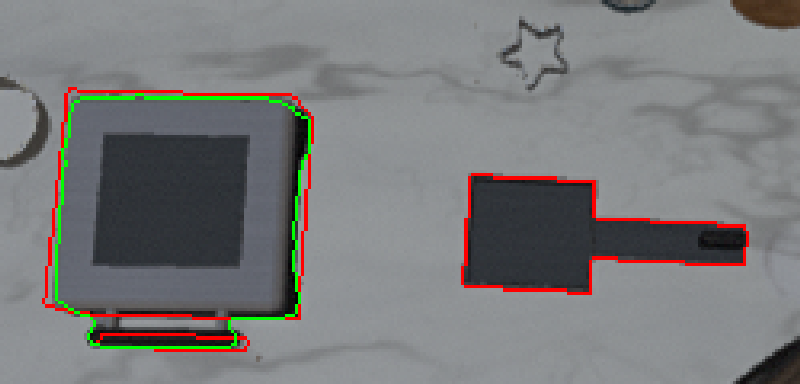

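The red tray outline fits well. The grill box is looser because its lid is inset, so I'll measure the lid plate and look at the slot mouth in the scene view.

Run:
```python
from fit import *
t=capture("top");s=capture("scene")
im=t["pixels"];g=cv2.cvtColor(im,cv2.COLOR_BGR2GRAY)
def rect(x0,x1,y0,y1,lo,hi,z):
    m=np.zeros_like(g);m[y0:y1,x0:x1]=((g>=lo)&(g<hi))[y0:y1,x0:x1]
    cs,_=cv2.findContours(m,0,1);c=max(cs,key=cv2.contourArea)[:,0].astype(float)
    P=np.array([plane(t,p,z)[:2] for p in c])
    r=cv2.minAreaRect((P*1000).astype(np.float32));return r
print(g[215,155:240:3],g[190:250:3,195])
for z in(.075,.08):
    print(z,"plate",rect(165,222,188,236,30,85,z))
    print(z,"lid",rect(150,240,175,250,90,130,z))
cv2.imwrite("pics/sc1.png",cv2.resize(s["pixels"][135:210,195:275],None,fx=7,fy=7,interpolation=cv2.INTER_CUBIC))
```

```text
[141 116 100 101 100  61  50  47  50  51  51  50  52  50  52  49  53  52
  47  51  57 101 101 101  90  41 120 147 149] [105  50  49  52  52  49  50  49  48  49  49  51  49  51  51 107 104 103
 100  30]
0.075 plate ((495.0869140625, 278.74688720703125), (121.51427459716797, 111.67827606201172), 83.30593872070312)
0.075 lid ((492.48211669921875, 270.131591796875), (207.68589782714844, 198.39883422851562), 80.83921813964844)
0.08 plate ((494.05841064453125, 277.3367919921875), (120.97158813476562, 111.17951965332031), 83.30593872070312)
0.08 lid ((491.46514892578125, 268.75994873046875), (206.75827026367188, 197.51266479492188), 80.83921813964844)
```

View pics/sc1.png

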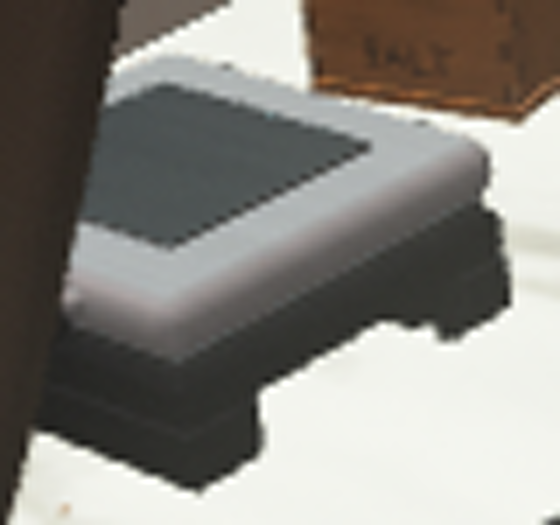

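The crop shows the slot opening between the two base feet, at about (262, 450) and (447, 340). I'll refine the grill angle from the plate edges and check it against the feet.

Run:
```python
from fit import *
t=capture("top");s=capture("scene")
g=cv2.cvtColor(t["pixels"],cv2.COLOR_BGR2GRAY).astype(float)
def cross(v,th):  # first crossing
    k=np.where((v[:-1]-th)*(v[1:]-th)<0)[0]
    k=k[0];return k+(v[k]-th)/(v[k]-v[k+1])
th=76;E={}
E['L']=[(165+cross(g[y,165:180],th),y) for y in range(197,230)]
E['R']=[(210+cross(g[y,210:224],th),y) for y in range(197,230)]
E['T']=[(x,186+cross(g[186:198,x],th)) for x in range(177,212)]
E['B']=[(x,226+cross(g[226:240,x],th)) for x in range(177,212)]
mid={}
for k,v in E.items():
    P=np.array([plane(t,p,.08)[:2] for p in v])
    vx,vy,x0,y0=cv2.fitLine((P*1000).astype(np.float32),cv2.DIST_HUBER,0,.01,.01).ravel()
    a=np.degrees(np.arctan2(vy,vx));a=(a+45)%90-45;print(k,round(a,2),round(x0,1),round(y0,1));mid[k]=(x0,y0)
for q in([.494,.277,-6.7],[.494,.277,-7.5]):
    c,sn=np.cos(np.radians(q[2])),np.sin(np.radians(q[2]))
    for l in([-.09,-.095,0],[-.062,-.095,0],[.062,-.095,0],[.09,-.095,0],[-.062,-.095,.024],[.062,-.095,.024]):
        p=proj(s,[q[0]+c*l[0]-sn*l[1],q[1]+sn*l[0]+c*l[1],l[2]]);print(l,((p-[195,135]+.5)*7).round())
q,e=fit([(s,regions_of(s,"drip_tray")[0]["pixels"].astype(float))],TRAY,np.array([.445,0.0,-.15]));print(q,e)
```

```text
Traceback (most recent call last):
IndexError: index 0 is out of bounds for axis 0 with size 0
```

Run:
```python
from fit import *
t=capture("top");s=capture("scene")
g=cv2.cvtColor(t["pixels"],cv2.COLOR_BGR2GRAY).astype(float)
def cross(v,th=76.3):
    k=np.where((v[:-1]-th)*(v[1:]-th)<0)[0]
    if len(k)==0:return np.nan
    k=k[0];return k+(v[k]-th)/(v[k]-v[k+1])
E={}
E['L']=[(162+cross(g[y,162:182]),y) for y in range(197,228)]
E['R']=[(205+cross(g[y,205:226]),y) for y in range(197,228)]
E['T']=[(x,184+cross(g[184:202,x])) for x in range(177,210)]
E['B']=[(x,222+cross(g[222:242,x])) for x in range(177,210)]
for k,v in E.items():
    v=np.array(v);v=v[~np.isnan(v).any(1)]
    P=np.array([plane(t,p,.08)[:2] for p in v])
    vx,vy,x0,y0=cv2.fitLine((P*1000).astype(np.float32),cv2.DIST_HUBER,0,.01,.01).ravel()
    a=np.degrees(np.arctan2(vy,vx));a=(a+45)%90-45;print(k,len(v),round(a,2),round(x0,1),round(y0,1))
for q in([.494,.277,-6.7],[.494,.277,-7.5]):
    c,sn=np.cos(np.radians(q[2])),np.sin(np.radians(q[2]))
    for l in([-.09,-.095,0],[-.062,-.095,0],[.062,-.095,0],[.09,-.095,0],[-.062,-.095,.024],[.062,-.095,.024]):
        p=proj(s,[q[0]+c*l[0]-sn*l[1],q[1]+sn*l[0]+c*l[1],l[2]]);print(l,((p-[195,135]+.5)*7).round())
```

```text
L 31 -6.98 500.0 337.1
R 31 -6.57 500.1 216.2
T 33 -7.25 549.4 280.6
B 33 -6.82 437.9 271.4
[-0.09, -0.095, 0] [201. 503.]
[-0.062, -0.095, 0] [256. 470.]
[0.062, -0.095, 0] [475. 339.]
[0.09, -0.095, 0] [520. 312.]
[-0.062, -0.095, 0.024] [247. 415.]
[0.062, -0.095, 0.024] [469. 287.]
[-0.09, -0.095, 0] [196. 503.]
[-0.062, -0.095, 0] [252. 471.]
[0.062, -0.095, 0] [474. 341.]
[0.09, -0.095, 0] [520. 314.]
[-0.062, -0.095, 0.024] [243. 416.]
[0.062, -0.095, 0.024] [469. 289.]
```

Request:
jog_arm --moves '[[[0,0,0],-9.2,8.76],[[0,0,0],-9.2,8.76],[[0,0,0],-9.2,8.76],[[0,0,0],-9.2,8.76],[[0,0,0],-9.2,8.76],[[0,0,0],-9.2,8.76],[[0,0,0],-9.2,8.76],[[0,0,0],0,8.76],[[0,0,0],0,8.76]]'

```text
time_s: 2.28
tcp_pos: [0.1948, -0.6463, 0.2266]
eef_rot: [-180.0, -0.0, -99.0]
contact_force: [-1.2, -0.2, 0.2]
gripper_width: 0.0874
gripper_force: 0.0
```

```bash
cat >> h.py <<'E'
from scipy.spatial.transform import Rotation as Ro
def to(P):
    s=get_state();R=Ro.from_euler("xyz",s["eef_rot"],degrees=True)
    print("t",s["time_s"],"pos",s["tcp_pos"].round(4),"rot",s["eef_rot"].round(2),"F",s["contact_force"].round(1),"w",round(s["gripper_width"],4))
    print("tool shift cm",(R.inv().apply(np.array(P)-s["tcp_pos"])*100).round(2))
E
python3 -c "
from h import *
to([.4213,-.1729,.10])"
```

```text
t 2.275 pos [ 0.1948 -0.6463  0.2266] rot [-180.     -0.    -99.03] F [-1.2 -0.2  0.2] w 0.0874
tool shift cm [-50.3  -14.94  12.66]
```

Request:
jog_arm --moves '[[[-3,-0.9,0],0,8.76],[[-4.3,-1.28,0],0,8.76],[[-4.3,-1.28,0.5],0,8.76],[[-4.3,-1.28,1],0,8.76],[[-4.3,-1.28,1],0,8.76],[[-4.3,-1.28,1],0,8.76],[[-4.3,-1.28,1],0,8.76],[[-4.3,-1.28,1],0,8.76],[[-4.3,-1.28,1],0,8.76],[[-4.3,-1.28,1],0,8.76],[[-4.3,-1.28,1],0,8.76],[[-4.3,-1.28,1],0,8.76]]'

```text
time_s: 3.78
tcp_pos: [0.4207, -0.1708, 0.1317]
eef_rot: [-179.9, 0.0, -99.0]
contact_force: [-0.5, -0.2, -0.4]
gripper_width: 0.0877
gripper_force: 0.0
```

Run:
```python
from h import *
to([.4213,-.1729,.10])
p=capture("top");cv2.imwrite("pics/t2.png",cv2.resize(p["pixels"][150:270,280:440],None,fx=4,fy=4))
```

```text
t 3.775 pos [ 0.4207 -0.1708  0.1317] rot [-1.7994e+02  1.0000e-02 -9.8970e+01] F [-0.5 -0.2 -0.4] w 0.0877
tool shift cm [ 0.2  -0.09  3.17]
```

Request:
jog_arm --moves '[[[0.2,-0.1,1.5],0.2,8.76],[[0,0,2],0,8.76],[[0,0,2],0,8.76],[[0,0,2],0,8.76],[[0,0,2],0,8.76],[[0,0,1.5],0,8.76],[[0,0,1],0,8.76],[[0,0,0.2],0,8.76],[[0,0,0],0,8.76]]'

```text
time_s: 4.95
tcp_pos: [0.421, -0.1744, 0.0098]
eef_rot: [-180.0, -0.0, -99.0]
contact_force: [0.4, -0.2, -0.2]
gripper_width: 0.0876
gripper_force: 0.0
```

Run:
```python
from h import *
to([.4213,-.1729,.01])
p=capture("scene");cv2.imwrite("pics/s3.png",cv2.resize(p["pixels"][160:270,260:400],None,fx=5,fy=5))
```

```text
t 4.95 pos [ 0.421  -0.1744  0.0098] rot [-179.98   -0.    -99.04] F [ 0.4 -0.2 -0.2] w 0.0876
tool shift cm [-0.15 -0.01 -0.02]
```

View pics/s3.png

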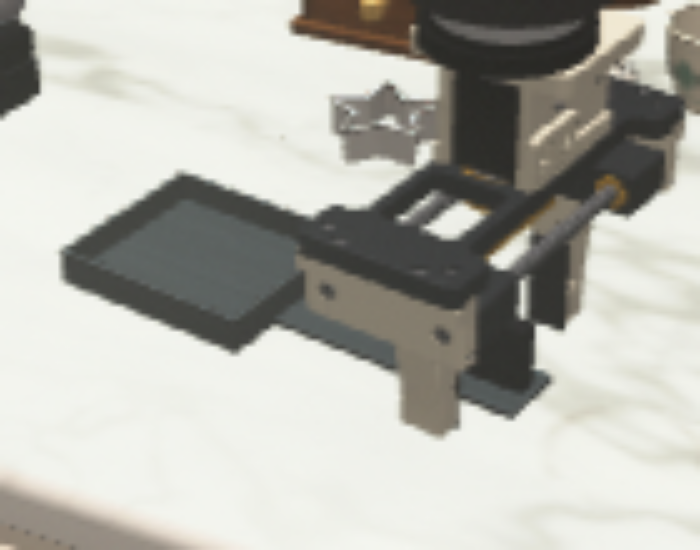

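The fingers at (430, 390) and (550, 280) straddle the handle at (505, 355), so I'll close.

Request:
jog_arm --moves '[[[0,0,0],0,3],[[0,0,0],0,0.8],[[0,0,0],0,0.8],[[0,0,0],0,0.8],[[0,0,0],0,0.8],[[0,0,0],0,0.8],[[0,0,0],0,0.8],[[0,0,0],0,0.8]]' --newtons 40

```text
time_s: 6.0
tcp_pos: [0.4207, -0.1743, 0.0096]
eef_rot: [-180.0, -0.0, -99.0]
contact_force: [0.6, -1.8, 0.0]
gripper_width: 0.0132
gripper_force: 0.4
```

Run:
```python
from fit import *
s=get_state();d=np.array([np.sin(np.radians(6.9)),np.cos(np.radians(6.9))])
m=np.array([.494,.277])-.095*d
G=m-(.22+.03)*d;to([*G,s["tcp_pos"][2]]);print(G)
print(regions_of(capture("top"),"drip_tray")[0]["confidence"])
```

```text
t 6.0 pos [ 0.4207 -0.1743  0.0096] rot [-179.99   -0.    -99.02] F [ 0.6 -1.8  0. ] w 0.0132
tool shift cm [-11.25  -1.44   0.  ]
[ 0.45255279 -0.06550128]Traceback (most recent call last):
  File "<stdin>", line 5, in <module>
IndexError: list index out of range
```

Request:
jog_arm --moves '[[[0,0,0],0,0.6],[[0,0,0],0,0.6],[[0,0,0],0,0.6],[[0,0,0],0,0.6]]' --newtons 40

```text
time_s: 6.6
tcp_pos: [0.4208, -0.1743, 0.0096]
eef_rot: [-180.0, 0.0, -99.0]
contact_force: [1.3, -0.5, -1.3]
gripper_width: 0.0116
gripper_force: 40.0
```

Request:
jog_arm --moves '[[[-0.5,-0.06,0],0,0.6],[[-0.8,-0.1,0],-0.2,0.6],[[-1,-0.13,0],-0.4,0.6],[[-1,-0.13,0],-0.4,0.6],[[-1,-0.13,0],-0.4,0.6],[[-1,-0.13,0],-0.4,0.6],[[-1,-0.13,0],-0.3,0.6],[[-1,-0.13,0],0,0.6],[[-1,-0.13,0],0,0.6],[[-1,-0.13,0],0,0.6],[[-0.6,-0.1,0],0,0.6],[[0,0,0],0,0.6]]'

```text
time_s: 8.1
tcp_pos: [0.4474, -0.0772, 0.0096]
eef_rot: [-180.0, 0.0, -96.9]
contact_force: [-1.3, 2.2, 1.0]
gripper_width: 0.012
gripper_force: 40.0
```

Run:
```python
from fit import *
to([.45255,-.0655,.0096])
d=np.array([np.sin(np.radians(6.9)),np.cos(np.radians(6.9))]);m=np.array([.494,.277])-.095*d
s=capture("scene");t=capture("top")
for p in(s,t):
    for r in regions_of(p,"drip_tray")[:1]: print(r["confidence"],r["pixels"].sum())
# expected outline
st=get_state();q=[*(st["tcp_pos"][:2]+.165*d),np.radians(-6.9)]
o=s["pixels"].copy();o=cv2.resize(o[120:250,190:390],None,fx=4,fy=4,interpolation=cv2.INTER_CUBIC)
T=np.linalg.inv(np.array(s["world_from_camera"]))
def line(pts,q,col):
    c,sn=np.cos(q[2]),np.sin(q[2])
    P=[(proj(s,[q[0]+c*l[0]-sn*l[1],q[1]+sn*l[0]+c*l[1],l[2]])+.5-[190,120])*4 for l in pts]
    cv2.polylines(o,[np.array(P).round().astype(np.int32)],True,col,1)
line([[-.048,-.055,.019],[.048,-.055,.019],[.048,.055,.019],[-.048,.055,.019]],q,(0,0,255))
g=[.494,.277,np.radians(-6.9)]
line([[-.062,-.095,0],[.062,-.095,0],[.062,-.095,.024],[-.062,-.095,.024]],g,(0,255,0))
line([[-.09,-.095,0],[.09,-.095,0]],g,(255,0,0))
cv2.imwrite("pics/s4.png",o)
```

```text
t 8.1 pos [ 0.4474 -0.0772  0.0096] rot [-1.7997e+02  4.0000e-02 -9.6890e+01] F [-1.3  2.2  1. ] w 0.012
tool shift cm [-1.22 -0.37 -0.  ]
0.79 1233
0.4 7
```

View pics/s4.png

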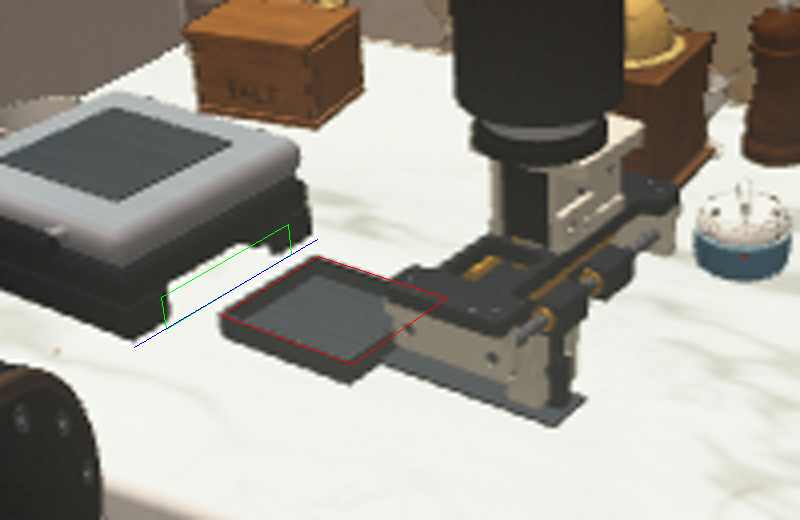

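The red tray outline lies on the pan and the green/blue mouth lies on the feet to within about 2 px, so I'll line up and enter.

Request:
jog_arm --moves '[[[-0.5,-0.1,0],0,0.6],[[-0.5,-0.1,0],0,0.6],[[-0.5,-0.1,0],0,0.6],[[-0.5,0,0],0,0.6],[[-0.5,0,0],0,0.6],[[-0.5,0,0],0,0.6],[[-0.5,0,0],0,0.6],[[-0.5,0,0],0,0.6],[[-0.5,0,0],0,0.6],[[-0.4,0,0],0,0.6],[[-0.3,0,0],0,0.6]]'

```text
time_s: 9.68
tcp_pos: [0.4562, -0.0265, 0.0096]
eef_rot: [180.0, -0.0, -96.9]
contact_force: [0.7, -3.2, 2.5]
gripper_width: 0.0115
gripper_force: 40.0
```

```bash
cat >> h.py <<'E'
D=np.array([np.sin(np.radians(6.9)),np.cos(np.radians(6.9))]);M=np.array([.493,.277])-.095*D;X=np.array([D[1],-D[0]])
def st():
    s=get_state();r=s["tcp_pos"][:2]-M;f=s["contact_force"]
    print("t %.2f nose depth %.1f mm lateral %.1f mm yaw %.2f | F along %.1f lat %.1f z %.1f Mz %.2f w %.4f"%(s["time_s"],1e3*(r@D+.22),1e3*(r@X),s["eef_rot"][2],f[:2]@D,f[:2]@X,f[2],s["moment"][2],s["gripper_width"]))
E
python3 -c "
from h import *
st()"
```

```text
t 9.68 nose depth 9.3 mm lateral -0.1 mm yaw -96.92 | F along -3.1 lat 1.1 z 2.5 Mz 0.00 w 0.0115
```

Request:
jog_arm --moves '[[[-0.25,0,0],0,0.6],[[-0.25,0,0],0,0.6],[[-0.25,0,0],0,0.6],[[-0.25,0,0],0,0.6],[[-0.25,0,0],0,0.6],[[-0.25,0,0],0,0.6],[[-0.25,0,0],0,0.6],[[-0.25,0,0],0,0.6],[[-0.25,0,0],0,0.6],[[-0.25,0,0],0,0.6]]'

```text
time_s: 10.92
tcp_pos: [0.4592, -0.0018, 0.0096]
eef_rot: [180.0, -0.0, -96.9]
contact_force: [-0.9, -4.4, 1.9]
gripper_width: 0.0115
gripper_force: 40.0
```

```bash
python3 -c "
from h import *
st()"
```

```text
t 10.93 nose depth 34.2 mm lateral -0.1 mm yaw -96.92 | F along -4.5 lat -0.4 z 1.9 Mz -0.01 w 0.0115
```

Request:
jog_arm --moves '[[[-0.3,0,0],0,0.6],[[-0.3,0,0],0,0.6],[[-0.3,0,0],0,0.6],[[-0.3,0,0],0,0.6],[[-0.3,0,0],0,0.6],[[-0.3,0,0],0,0.6],[[-0.3,0,0],0,0.6],[[-0.3,0,0],0,0.6],[[-0.3,0,0],0,0.6],[[-0.3,0,0],0,0.6]]'

```text
time_s: 12.18
tcp_pos: [0.4628, 0.0281, 0.0096]
eef_rot: [180.0, -0.0, -96.9]
contact_force: [-0.4, -4.9, 3.1]
gripper_width: 0.012
gripper_force: 40.0
```

```bash
python3 -c "
from h import *
st()"
```

```text
t 12.18 nose depth 64.2 mm lateral -0.1 mm yaw -96.92 | F along -4.9 lat 0.2 z 3.1 Mz -0.03 w 0.0120
```

Request:
jog_arm --moves '[[[-0.3,0,0],0,0.6],[[-0.3,0,0],0,0.6],[[-0.3,0,0],0,0.6],[[-0.3,0,0],0,0.6],[[-0.3,0,0],0,0.6],[[-0.3,0,0],0,0.6],[[-0.3,0,0],0,0.6],[[-0.3,0,0],0,0.6],[[-0.3,0,0],0,0.6],[[-0.3,0,0],0,0.6],[[-0.2,0,0],0,0.6],[[-0.2,0,0],0,0.6]]'

```text
time_s: 13.68
tcp_pos: [0.4669, 0.0617, 0.0096]
eef_rot: [180.0, -0.0, -96.9]
contact_force: [-0.6, -5.0, 4.1]
gripper_width: 0.0112
gripper_force: 40.0
```

```bash
python3 -c "
from h import *
st()"
```

```text
t 13.68 nose depth 98.2 mm lateral -0.1 mm yaw -96.92 | F along -5.0 lat 0.0 z 4.1 Mz -0.02 w 0.0112
```

Request:
jog_arm --moves '[[[-0.2,0,0],0,0.6],[[-0.2,0,0],0,0.6],[[-0.2,0,0],0,0.6],[[-0.2,0,0],0,0.6],[[-0.2,0,0],0,0.6],[[-0.1,0,0],0,0.6],[[-0.1,0,0],0,0.6],[[-0.1,0,0],0,0.6]]'

```text
time_s: 14.68
tcp_pos: [0.4684, 0.0745, 0.0096]
eef_rot: [180.0, -0.0, -96.9]
contact_force: [-0.1, -4.5, 3.6]
gripper_width: 0.0116
gripper_force: 40.0
```

Request:
jog_arm --moves '[[[-0.05,0,0],0,0.6],[[-0.05,0,0],0,0.6]]'

```text
time_s: 14.92
tcp_pos: [0.4686, 0.0755, 0.0096]
eef_rot: [180.0, -0.0, -96.9]
contact_force: [0.0, -3.8, 3.5]
gripper_width: 0.0118
gripper_force: 40.0
```

Request:
jog_arm --moves '[[[-0.05,0,0],0,0.6],[[-0.05,0,0],0,0.6]]'

```text
time_s: 15.18
tcp_pos: [0.4687, 0.0765, 0.0096]
eef_rot: [-180.0, 0.0, -96.9]
contact_force: [-0.3, -4.9, 2.9]
gripper_width: 0.0121
gripper_force: 40.0
```

Request:
jog_arm --moves '[[[-0.05,0,0],0,0.6],[[-0.05,0,0],0,0.6]]'

```text
time_s: 15.42
tcp_pos: [0.4688, 0.0775, 0.0096]
eef_rot: [-180.0, 0.0, -96.9]
contact_force: [-0.1, -4.4, 4.7]
gripper_width: 0.0117
gripper_force: 40.0
```

Request:
jog_arm --moves '[[[-0.05,0,0],0,0.6],[[-0.05,0,0],0,0.6]]'

```text
time_s: 15.68
tcp_pos: [0.4689, 0.0785, 0.0095]
eef_rot: [180.0, -0.0, -96.9]
contact_force: [0.1, -4.3, 4.0]
gripper_width: 0.0115
gripper_force: 40.0
```

Request:
jog_arm --moves '[[[-0.05,0,0],0,0.6],[[-0.05,0,0],0,0.6]]'

```text
time_s: 15.92
tcp_pos: [0.4691, 0.0796, 0.0096]
eef_rot: [-180.0, 0.0, -96.9]
contact_force: [-1.8, -3.8, 2.6]
gripper_width: 0.0121
gripper_force: 40.0
```

Request:
jog_arm --moves '[[[-0.05,0,0],0,0.6],[[-0.05,0,0],0,0.6]]'

```text
time_s: 16.18
tcp_pos: [0.4692, 0.0805, 0.0096]
eef_rot: [180.0, -0.0, -96.9]
contact_force: [0.2, -4.2, 3.9]
gripper_width: 0.012
gripper_force: 40.0
```

Request:
jog_arm --moves '[[[-0.05,0,0],0,0.6],[[-0.05,0,0],0,0.6]]'

```text
time_s: 16.42
tcp_pos: [0.4693, 0.0815, 0.0095]
eef_rot: [180.0, -0.0, -96.9]
contact_force: [-0.2, -5.2, 4.4]
gripper_width: 0.012
gripper_force: 40.0
```

Request:
jog_arm --moves '[[[-0.05,0,0],0,0.6],[[-0.05,0,0],0,0.6]]'

```text
time_s: 16.68
tcp_pos: [0.4694, 0.0825, 0.0095]
eef_rot: [180.0, -0.0, -96.9]
contact_force: [-0.3, -5.1, 3.5]
gripper_width: 0.0118
gripper_force: 40.0
```

Request:
jog_arm --moves '[[[-0.05,0,0],0,0.6],[[-0.05,0,0],0,0.6]]'

```text
time_s: 16.92
tcp_pos: [0.4695, 0.0835, 0.0096]
eef_rot: [180.0, -0.0, -96.9]
contact_force: [0.6, -4.3, 4.4]
gripper_width: 0.0118
gripper_force: 40.0
```

Request:
jog_arm --moves '[[[-0.05,0,0],0,0.6],[[-0.05,0,0],0,0.6]]'

```text
time_s: 17.18
tcp_pos: [0.4697, 0.0845, 0.0096]
eef_rot: [-180.0, 0.0, -96.9]
contact_force: [-0.1, -5.2, 4.7]
gripper_width: 0.0115
gripper_force: 40.0
```

Request:
jog_arm --moves '[[[-0.05,0,0],0,0.6],[[-0.05,0,0],0,0.6]]'

```text
time_s: 17.42
tcp_pos: [0.4698, 0.0855, 0.0096]
eef_rot: [-180.0, 0.0, -96.9]
contact_force: [-0.2, -4.3, 3.5]
gripper_width: 0.0117
gripper_force: 40.0
```

Request:
jog_arm --moves '[[[-0.05,0,0],0,0.6],[[-0.05,0,0],0,0.6]]'

```text
time_s: 17.68
tcp_pos: [0.4699, 0.0865, 0.0096]
eef_rot: [-180.0, 0.0, -96.9]
contact_force: [0.3, -5.1, 3.8]
gripper_width: 0.0115
gripper_force: 40.0
```

Request:
jog_arm --moves '[[[-0.05,0,0],0,0.6],[[-0.05,0,0],0,0.6]]'

```text
time_s: 17.92
tcp_pos: [0.47, 0.0874, 0.0096]
eef_rot: [180.0, -0.0, -96.9]
contact_force: [0.3, -4.2, 4.3]
gripper_width: 0.0117
gripper_force: 40.0
```

Request:
jog_arm --moves '[[[-0.05,0,0],0,0.6],[[-0.05,0,0],0,0.6]]'

```text
time_s: 18.18
tcp_pos: [0.4702, 0.0885, 0.0096]
eef_rot: [-180.0, 0.0, -96.9]
contact_force: [0.4, -5.1, 3.2]
gripper_width: 0.0117
gripper_force: 40.0
```

Request:
jog_arm --moves '[[[-0.05,0,0],0,0.6],[[-0.05,0,0],0,0.6]]'

```text
time_s: 18.42
tcp_pos: [0.4701, 0.0888, 0.0096]
eef_rot: [180.0, -0.1, -96.9]
contact_force: [2.4, -10.6, 4.2]
gripper_width: 0.0121
gripper_force: 40.0
```

Request:
jog_arm --moves '[[[-0.05,0,0],0,0.6],[[-0.05,0,0],0,0.6]]'

```text
time_s: 18.68
tcp_pos: [0.47, 0.089, 0.0095]
eef_rot: [180.0, -0.1, -96.9]
contact_force: [3.1, -15.2, 4.9]
gripper_width: 0.0117
gripper_force: 40.0
```

Request:
jog_arm --moves '[[[0,0,0],0,0.6],[[0,0,0],0,0.6]]'

```text
time_s: 18.92
tcp_pos: [0.47, 0.089, 0.0095]
eef_rot: [180.0, -0.1, -96.9]
contact_force: [3.2, -13.6, 5.8]
gripper_width: 0.0113
gripper_force: 40.0
```

Run:
```python
from h import *
st();s=capture("scene");st()
o=cv2.resize(s["pixels"][110:260,180:380],None,fx=4,fy=4,interpolation=cv2.INTER_CUBIC);cv2.imwrite("pics/s5.png",o)
```

```text
t 18.93 nose depth 125.6 mm lateral -0.2 mm yaw -96.94 | F along -13.2 lat 4.8 z 5.8 Mz -0.05 w 0.0113
t 18.98 nose depth 125.6 mm lateral -0.2 mm yaw -96.94 | F along -13.5 lat 3.9 z 5.3 Mz -0.05 w 0.0117
```

View pics/s5.png

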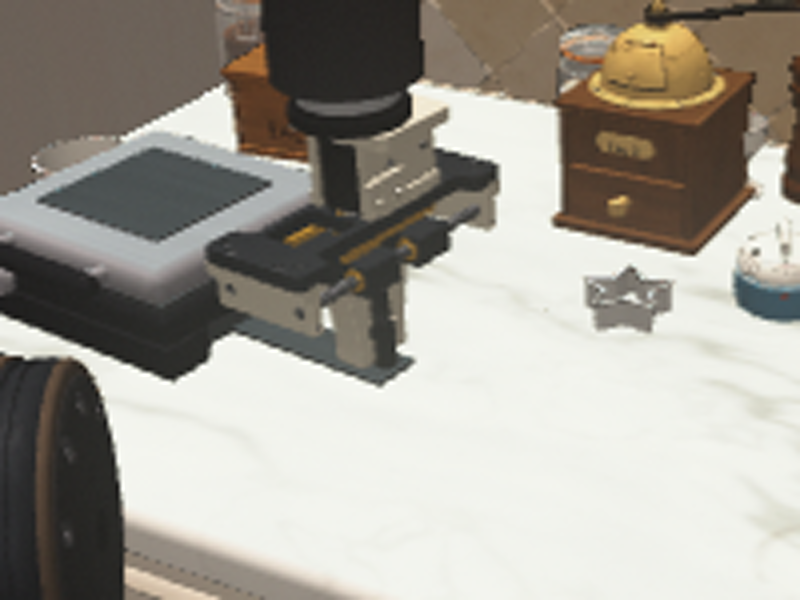

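Run:
```python
from h import *
s=get_state();print(s["contact_force"].round(2),s["moment"].round(3),s["tcp_pos"].round(4),s["joints"].round(1))
p=capture("scene")
for z in(.07,.085,.1): print(z,plane(p,(180+207/4-.5,110+250/4-.5),z).round(3),plane(p,(180+215/4-.5,110+290/4-.5),z).round(3))
t=capture("top");cv2.imwrite("pics/t5.png",cv2.resize(t["pixels"][130:280,130:370],None,fx=3.3,fy=3.3,interpolation=cv2.INTER_CUBIC))
```

```text
[  2.26 -13.89   5.33] [-4.764 -1.044 -0.052] [0.47   0.089  0.0095] [ 34.4  17.5 -38.7   0.1 -33.9 -41.4]
0.07 [0.454 0.203 0.07 ] [0.411 0.163 0.07 ]
0.085 [0.43  0.182 0.085] [0.389 0.143 0.085]
0.1 [0.407 0.161 0.1  ] [0.367 0.123 0.1  ]
```

View pics/t5.png

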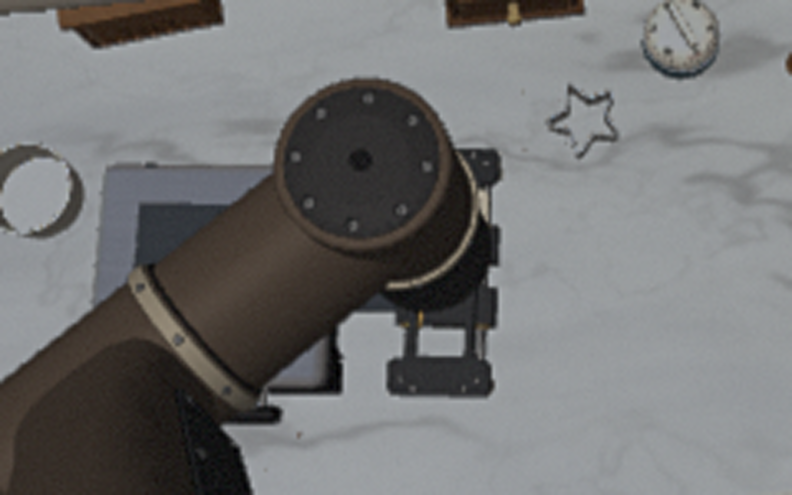

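The top view shows the gripper body clear of the grill (gap between columns 340 and 388), and the moment says the force acts low, so this is the catch. I'll push on in small steps.

Request:
jog_arm --moves '[[[-0.03,0,0],0,0.6],[[-0.03,0,0],0,0.6]]'

```text
time_s: 19.32
tcp_pos: [0.4701, 0.0893, 0.0096]
eef_rot: [179.9, -0.1, -96.9]
contact_force: [4.6, -16.2, 5.3]
gripper_width: 0.012
gripper_force: 40.0
```

```bash
python3 -c "
from h import *
st()"
```

```text
t 19.32 nose depth 125.9 mm lateral -0.2 mm yaw -96.93 | F along -15.5 lat 6.6 z 5.3 Mz -0.04 w 0.0120
```

Request:
jog_arm --moves '[[[0,-0.04,-0.02],0,0.6],[[0,-0.04,-0.02],0,0.6]]'

```text
time_s: 19.58
tcp_pos: [0.4701, 0.0893, 0.0096]
eef_rot: [179.9, -0.1, -97.0]
contact_force: [-0.1, -12.3, 2.4]
gripper_width: 0.0118
gripper_force: 40.0
```

```bash
python3 -c "
from h import *
st()"
```

```text
t 19.57 nose depth 125.9 mm lateral -0.1 mm yaw -96.96 | F along -12.2 lat 1.4 z 2.4 Mz 0.03 w 0.0118
```

Request:
jog_arm --moves '[[[-0.03,0,0],0,0.6],[[-0.03,0,0],0,0.6]]'

```text
time_s: 19.82
tcp_pos: [0.4702, 0.09, 0.0096]
eef_rot: [179.9, -0.1, -97.0]
contact_force: [0.4, -11.4, 3.1]
gripper_width: 0.0115
gripper_force: 40.0
```

```bash
python3 -c "
from h import *
st()"
```

```text
t 19.82 nose depth 126.6 mm lateral -0.1 mm yaw -96.96 | F along -11.3 lat 1.7 z 3.1 Mz -0.04 w 0.0115
```

Lateral load relieved, and the catch now slides at about 11 N (5 N tray + 6 N catch). Contact was at nose depth ≈125.2, so the target is ≈130.2.

Request:
jog_arm --moves '[[[-0.04,0,0],0,0.6],[[-0.04,0,0],0,0.6],[[-0.04,0,0],0,0.6],[[-0.04,0,0],0,0.6]]'

```text
time_s: 20.32
tcp_pos: [0.4704, 0.0916, 0.0096]
eef_rot: [179.9, -0.1, -97.0]
contact_force: [1.0, -12.9, 3.0]
gripper_width: 0.012
gripper_force: 40.0
```

```bash
python3 -c "
from h import *
st()"
```

```text
t 20.32 nose depth 128.2 mm lateral -0.1 mm yaw -96.96 | F along -12.6 lat 2.5 z 3.0 Mz 0.06 w 0.0120
```

Request:
jog_arm --moves '[[[-0.03,0,0],0,0.6],[[-0.03,0,0],0,0.6],[[-0.03,0,0],0,0.6],[[-0.03,0,0],0,0.6]]'

```text
time_s: 20.82
tcp_pos: [0.4706, 0.0928, 0.0096]
eef_rot: [179.9, -0.1, -97.0]
contact_force: [0.4, -12.4, 3.1]
gripper_width: 0.0115
gripper_force: 40.0
```

```bash
python3 -c "
from h import *
st()"
```

```text
t 20.82 nose depth 129.4 mm lateral -0.1 mm yaw -96.95 | F along -12.3 lat 1.9 z 3.1 Mz -0.00 w 0.0115
```

Request:
jog_arm --moves '[[[-0.03,0,0],0,0.6],[[-0.03,0,0],0,0.6],[[-0.03,0,0],0,0.6],[[0,0,0],0,0.6],[[0,0,0],0,0.6]]'

```text
time_s: 21.45
tcp_pos: [0.4707, 0.0937, 0.0096]
eef_rot: [179.9, -0.1, -97.0]
contact_force: [0.3, -11.7, 3.6]
gripper_width: 0.012
gripper_force: 40.0
```

```bash
python3 -c "
from h import *
st()"
```

```text
t 21.45 nose depth 130.4 mm lateral -0.1 mm yaw -96.95 | F along -11.5 lat 1.7 z 3.6 Mz 0.02 w 0.0120
```

Catch pushed about 5 mm. I'll relax the stored push before opening.

Request:
jog_arm --moves '[[[0.05,0,0],0,0.6],[[0.05,0,0],0,0.6],[[0.04,0,0],0,0.6],[[0,0,0],0,0.6]]'

```text
time_s: 21.95
tcp_pos: [0.4712, 0.0936, 0.0096]
eef_rot: [180.0, -0.0, -96.9]
contact_force: [-0.0, -4.6, -1.3]
gripper_width: 0.0117
gripper_force: 40.0
```

```bash
python3 -c "
from h import *
st()"
```

```text
t 21.95 nose depth 130.3 mm lateral 0.4 mm yaw -96.93 | F along -4.6 lat 0.5 z -1.3 Mz 0.05 w 0.0117
```

Request:
jog_arm --moves '[[[0.05,0,0],0,0.6],[[0,0,0],0,0.6]]'

```text
time_s: 22.2
tcp_pos: [0.4716, 0.0936, 0.0099]
eef_rot: [-180.0, 0.0, -96.9]
contact_force: [-0.6, -3.1, -2.1]
gripper_width: 0.0115
gripper_force: 40.0
```

Request:
jog_arm --moves '[[[0,0,0],0,2.5],[[0,0,0],0,4],[[0,0,0],0,5],[[0,0,0],0,5],[[0,0,0],0,5],[[0,0,0],0,5]]'

```text
time_s: 22.95
tcp_pos: [0.4715, 0.0933, 0.01]
eef_rot: [-180.0, 0.0, -96.9]
contact_force: [-0.1, -0.4, 0.4]
gripper_width: 0.0498
gripper_force: 0.0
```

```bash
python3 -c "
from h import *
st()"
```

```text
t 22.95 nose depth 130.1 mm lateral 0.8 mm yaw -96.92 | F along -0.4 lat -0.0 z 0.4 Mz -0.02 w 0.0498
```

Released cleanly. I'll lift straight up.

Request:
jog_arm --moves '[[[0,0,-0.5],0,5],[[0,0,-1],0,5],[[0,0,-1.5],0,5],[[0,0,-2],0,5],[[0,0,-2],0,5],[[0,0,-2],0,5],[[0,0,-2],0,5],[[0,0,-1],0,5],[[0,0,0],0,5]]'

```text
time_s: 24.08
tcp_pos: [0.4718, 0.0935, 0.1307]
eef_rot: [-179.9, 0.1, -96.9]
contact_force: [0.2, -0.1, -0.9]
gripper_width: 0.0502
gripper_force: 0.0
```

Run:
```python
from h import *
st();s=capture("scene")
cv2.imwrite("pics/s6.png",cv2.resize(s["pixels"][110:260,180:380],None,fx=4,fy=4,interpolation=cv2.INTER_CUBIC))
```

```text
t 24.07 nose depth 130.3 mm lateral 1.0 mm yaw -96.93 | F along -0.0 lat 0.2 z -0.9 Mz 0.03 w 0.0502
```

View pics/s6.png

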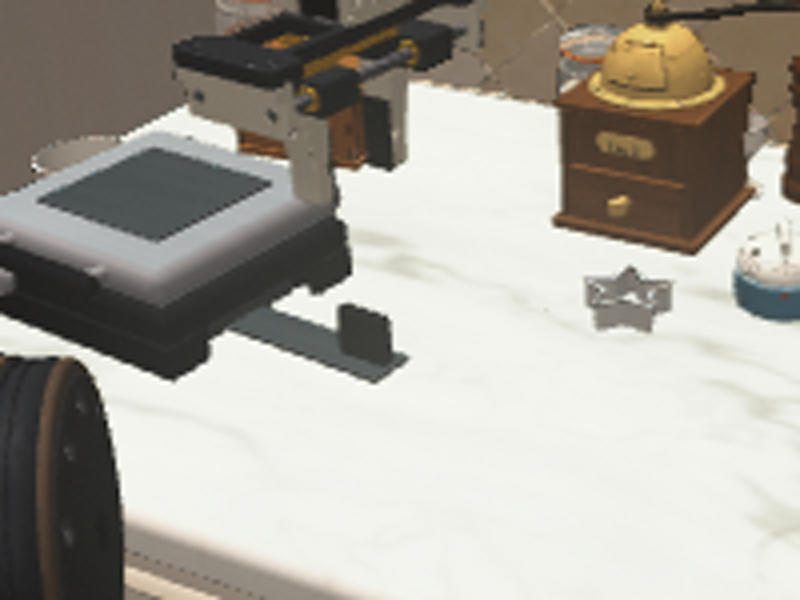

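The tray is inside the slot, with its tongue and handle at (230–405, 305–380), flat and straight. The gripper is clear of it and the bystanders are untouched.

```bash
python3 -c "
from h import *
print(close_job())"
```

```text
the job is handed in; nothing more can be done
None
```

The tray is in the slot, flat and straight. It met the catch about 125 mm inside the mouth and pushed it back about 5 mm, judged from arm position and felt force because the catch can't be seen. I let go and lifted clear, and handed the job in at about 24 s.

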